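# Release two vials from the feeder in order

## Task

Let two vials out of the three-lane vial feeder, first the amber one and then the one with the blue cap: for each, press down with the fingertips the black pad of the lever whose lane holds it, so that the gate at the other end lifts and the vial rolls into the trough, then let the lever rise so that the gate shuts again. Leave the vial with the black cap waiting behind its shut gate, do not touch or pick up any vial, and leave the other things on the bench where they stand.

Things in the scene. Friction and masses are not known exactly. Their poses are not given: they have to be found in the camera images.
- feeder: Three-lane gravity vial feeder, fixed to the bench: 172 x 226 mm base, three white ramps (46 mm wide, 20 degrees, 74 mm apart), one common trough at the low end. Origin: on the table under the middle ramp; x runs down the ramps, from the finger pads (x = -0.108) to the trough, y left (lanes at y = 0.074, 0, -0.074), z up. Highest point 105 mm with the levers at rest.
- trough (a point): Middle of the floor of the common trough, 8 mm above the table; the trough is 38 mm long (x) by 218 mm wide (y), its rim is 42 mm above the table.
- pad_left (a point): Middle of the top face of the ribbed black finger pad of the left lane's lever, 42 mm along the lane x 64 mm across, 9 mm thick. z is its outward normal (up at rest), x points along the lane to the gate. Free space below it. Pads are 74 mm apart, centre to centre. At rest its top is about 96 mm above the table; fully pressed it has sunk about 20 mm at its middle.
- lever_left (a joint): Rocking lever of the left lane: 0 = at rest, gate shut; grows as the pad is pressed down, to a stop at 0.30 rad. Pivot: across the lane, 69 mm from the pad's middle towards the gate and 8 mm below the pad's top. A vial can pass from about 0.18 rad. A spring brings it back; at the pad it takes about 2 N to start and 4 N at the stop.
- gate_left (a point): Middle of the lower edge of the green gate plate (42 mm wide) on the other end of the left lever; at rest it stands 3 mm above the ramp and stops the vial behind it, at the stop about 27 mm above the ramp.
- pad_middle (a point): Middle of the top face of the ribbed black finger pad of the middle lane's lever, 42 mm along the lane x 64 mm across, 9 mm thick. z is its outward normal (up at rest), x points along the lane to the gate. Free space below it. Pads are 74 mm apart, centre to centre. At rest its top is about 96 mm above the table; fully pressed it has sunk about 20 mm at its middle.
- lever_middle (a joint): Rocking lever of the middle lane: 0 = at rest, gate shut; grows as the pad is pressed down, to a stop at 0.30 rad. Pivot: across the lane, 69 mm from the pad's middle towards the gate and 8 mm below the pad's top. A vial can pass from about 0.18 rad. A spring brings it back; at the pad it takes about 2 N to start and 4 N at the stop.
- gate_middle (a point): Middle of the lower edge of the green gate plate (42 mm wide) on the other end of the middle lever; at rest it stands 3 mm above the ramp and stops the vial behind it, at the stop about 27 mm above the ramp.
- pad_right (a point): Middle of the top face of the ribbed black finger pad of the right lane's lever, 42 mm along the lane x 64 mm across, 9 mm thick. z is its outward normal (up at rest), x points along the lane to the gate. Free space below it. Pads are 74 mm apart, centre to centre. At rest its top is about 96 mm above the table; fully pressed it has sunk about 20 mm at its middle.
- lever_right (a joint): Rocking lever of the right lane: 0 = at rest, gate shut; grows as the pad is pressed down, to a stop at 0.30 rad. Pivot: across the lane, 69 mm from the pad's middle towards the gate and 8 mm below the pad's top. A vial can pass from about 0.18 rad. A spring brings it back; at the pad it takes about 2 N to start and 4 N at the stop.
- gate_right (a point): Middle of the lower edge of the green gate plate (42 mm wide) on the other end of the right lever; at rest it stands 3 mm above the ramp and stops the vial behind it, at the stop about 27 mm above the ramp.
- amber_vial_mid (a point): Middle of the vial of amber (brown) glass with a white cap, 15 mm diameter x 41 mm long, about 12 g. At the start it lies across one of the three ramps against that lane's shut gate, which lane differs; its z axis runs along the vial to the cap.
- blue_cap_vial_mid (a point): Middle of the vial of clear glass with a blue cap and pale contents, 15 mm diameter x 41 mm long, about 12 g. At the start it lies across one of the three ramps against that lane's shut gate, which lane differs; its z axis runs along the vial to the cap.
- black_cap_vial_mid (a point): Middle of the vial of clear glass with a black cap and pale contents, 15 mm diameter x 41 mm long, about 12 g. At the start it lies across one of the three ramps against that lane's shut gate, which lane differs; its z axis runs along the vial to the cap.
- blue_cap: Loose blue screw cap, 46 mm across, 24 mm high, standing on the table beside the feeder; origin under its middle. Bystander.
- bottle_near: Small bottle with blue cap and green label stripe, 56 mm across, 91 mm high, standing beside the feeder's right side; origin under its middle. Bystander.
- bottle_left: Small bottle with blue cap and blue label stripe, 56 mm across, 91 mm high, to the left on the table; origin under its middle. Bystander.
- beaker: Clear empty beaker, 54 mm across, 68 mm high, to the left on the table; origin under its middle. Bystander.
- amber_vial: The same vial of amber (brown) glass with a white cap; origin at the middle of its foot, z towards the cap (20.5 mm from the foot to the vial's middle).
- blue_cap_vial: The same vial of clear glass with a blue cap and pale contents; origin at the middle of its foot, z towards the cap (20.5 mm from the foot to the vial's middle).
- black_cap_vial: The same vial of clear glass with a black cap and pale contents; origin at the middle of its foot, z towards the cap (20.5 mm from the foot to the vial's middle).

How it is judged:
By the outcome, as a careful person would: the job done as asked, in the order asked, and still so for the second after the job is handed in, with the robot touching nothing.
It also fails if it takes over 38 s, if anything falls off the work surface, if the arm or the gripper's body presses on something with over 40 N, if the wrist force passes 120 N, or if a joint passes its speed limit or range.

## Robot

A 7-joint arm with a two-finger parallel gripper is mounted at the origin on a cart in front of the work surface, level with it; the furniture and walls round the work are solid. World frame = base frame: x ahead of the robot, y to its left, z up, the work surface at z = 0. Lengths are in m, angles in rad, forces in N, time in s.
With the tool pointing down it reaches from about 0.425 to 0.95 m from the base axis. Payload 4.7 kg.
Tool frame: the origin (TCP) lies midway between the tips of the shut fingers; the grasp point (between the pads) lies 19 mm behind it; y points along the fingers, x is the direction in which the jaws open and shut, and the axes are right-handed (so a half turn about y gives the same grasp; the last joint's range is limited). The gripper opens to 87 mm and grips with 3 to 60 N. Pads are 19 mm wide; open, the fingers measure 117 mm over their backs; the gripper's body (75 mm by 190 mm) begins 51 mm behind the grasp point.
Start: joints at [-1.336, 0.469, -0.049, 1.532, 0.024, 1.141, -0.082], TCP at [0.176, 0.652, 0.223] pointing down, gripper open.
Joint ranges: [-2.59, 2.59], [-0.33, 1.99], [-1.39, 1.29], [0.1, 2.45], [-1.04, 4.18], [0.21, 1.99], [-2.66, 2.66]. Speed limits (rad/s): [2.57, 2.57, 3.14, 3.14, 3.14, 3.14, 3.14].

## Interface

Orientations are given as a unit quaternion [x, y, z, w].
In Python, from station import env, hand, capture, get_calibration, ticket gives the robot as it stands. The module is installed in compiled form; this text tells all that it offers. Calls block until the motion is done:
- env.movep(position, orientation): joint-space move of the TCP to a pose.
- env.line_to(position, feed=0.15, rotation=None, guard=None): straight line of the TCP; rotation=None keeps the orientation; feed is the mean speed in m/s. With guard (N) it stops when the force on the tool has changed by that much, and returns True; else False.
- env.move_joints(angles): joint-space move.
- hand.gripper_open() and hand.gripper_close(): open the fingers fully, or close them until they stop; the grip force is fixed at half the most.
- env.pause(seconds).
- env.solve_ik(position, orientation): joint angles nearest the present ones, or None.
- env.sense(): the state.
- capture(name): name is "side" or "top" or "wrist"; returns the picture (384x512x3 uint8, blue, green, red); there is no depth.
- get_calibration(name): a dict with "K" (3x3 intrinsics, pixels), "R" (3x3) and "t" (3): a world point X has camera coordinates R X + t. Camera axes: x right, y down, z forward; pixel columns grow to the right and rows downward; lengths in m; the calibration is good to about 2 mm. The wrist camera is an equidistant fisheye: a pixel r from the principal point sees the ray r / f radians off the axis. A picture is of the moment at which its call begins: read the wrist's pose just before it. get_calibration takes no time and is no camera call; for the wrist camera it gives the pose at the moment of the call.
A pose or a line that the arm cannot do raises env.PlanningError and nothing moves.
- ticket.sign_off(): hands the job in, once; it reports no verdict.
The state is a dict: "t": time; "joint_positions": joint angles; "joint_vel": joint speeds; "effort": joint torques, N m; "tcp_pos": TCP position; "orientation": TCP orientation; "ft_force": force on the tool from outside, world axes, zero at the start; "torque": the same for the moment, N m; "width": finger opening in m.
Only numpy, scipy, OpenCV 4.12 (cv2) and the standard library are available. Lean on these libraries where they do the work, as an engineer would, in place of code of your own. Each camera call takes 0.05 s, during which the arm holds its last target.

## Working session

There is one attempt and no reset: what is moved stays moved. The work goes in short steps, each a Python script; the robot and the scene stay as the last script left them, time stands still between calls to the robot, and variables do not carry over. Pictures are saved under pics/ and viewed, and the job is handed in when it is done.

```bash
mkdir -p pics; python3 - <<'E'
from station import env, hand, capture, get_calibration
import cv2,numpy as np
for n in ("side","top","wrist"):
    im=capture(n); cv2.imwrite(f"pics/{n}0.png",im)
    c=get_calibration(n); print(n,{k:np.round(v,4).tolist() if not isinstance(v,str) else v for k,v in c.items()})
print(env.sense())
E
```

```text
side {'K': [[351.983, 0.0, 255.2541], [0.0, 351.983, 190.2272], [0.0, 0.0, 1.0]], 'R': [[-0.9578, -0.2872, -0.0133], [-0.0881, 0.3371, -0.9374], [0.2737, -0.8966, -0.3481]], 't': [0.4999, 0.1367, 0.7056]}
top {'K': [[476.2049, 0.0, 247.7249], [0.0, 476.2049, 191.016], [0.0, 0.0, 1.0]], 'R': [[0.5193, -0.8546, 0.0054], [-0.8365, -0.5096, -0.2012], [0.1747, 0.1, -0.9795]], 't': [-0.2965, 0.4186, 1.255]}
wrist {'K': [[297.3186, 0.0, 258.8156], [0.0, 297.3186, 199.0974], [0.0, 0.0, 1.0]], 'R': [[0.2608, 0.9654, -0.001], [0.9341, -0.2521, 0.2529], [0.2439, -0.0669, -0.9675]], 't': [-0.6754, -0.0309, 0.3894]}
{'t': 0.15, 'joint_positions': array([-1.33586988,  0.46927691, -0.04861598,  1.53338182,  0.02414528,
        1.14100711, -0.08230173]), 'joint_vel': array([ 0.00047501, -0.00110181,  0.00110906, -0.00393281,  0.00079277,
       -0.00090355,  0.00117178]), 'effort': array([ 7.04913527e-04, -5.08426023e+01, -8.08028667e-02, -2.36420327e+01,
       -6.13140408e-02,  3.55744839e-02,  1.26833229e-04]), 'tcp_pos': array([0.17589101, 0.65122176, 0.22174257]), 'orientation': array([ 0.56174893,  0.42950744, -0.43030748, -0.5610677 ]), 'ft_force': array([-0.66523362,  0.29790719, -0.14972353]), 'torque': array([-0.03730696, -0.00295628,  0.02307556]), 'width': 0.08728708388657436}
```

View pics/side0.png

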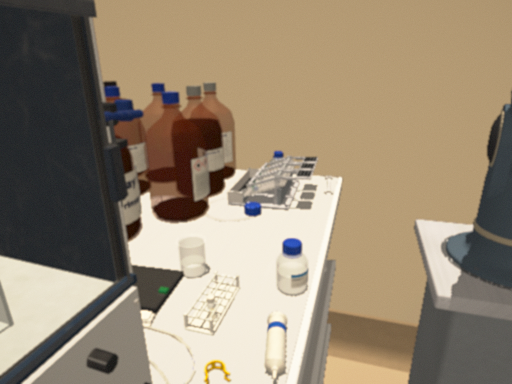

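View pics/top0.png

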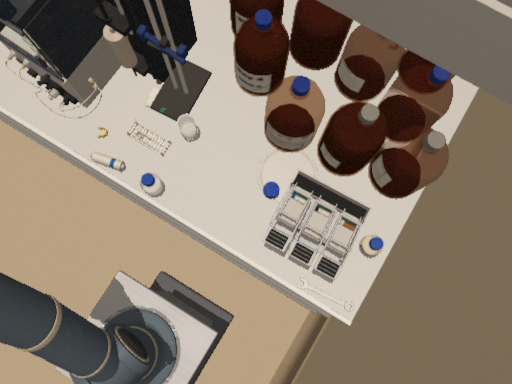

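View pics/wrist0.png

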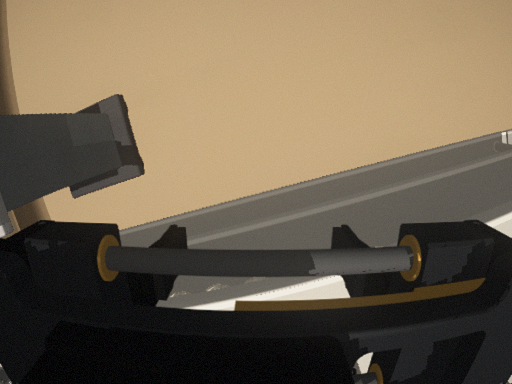

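```bash
python3 - <<'E'
import cv2
im=cv2.imread("pics/top0.png")[165:290,250:390]
cv2.imwrite("pics/c0.png",cv2.resize(im,None,fx=5.5,fy=4.8*5.5/4.8*0.86,interpolation=cv2.INTER_CUBIC) if 0 else cv2.resize(im,None,fx=4.7,fy=4.7,interpolation=cv2.INTER_CUBIC))
E
```

```text
(no output)
```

View pics/c0.png

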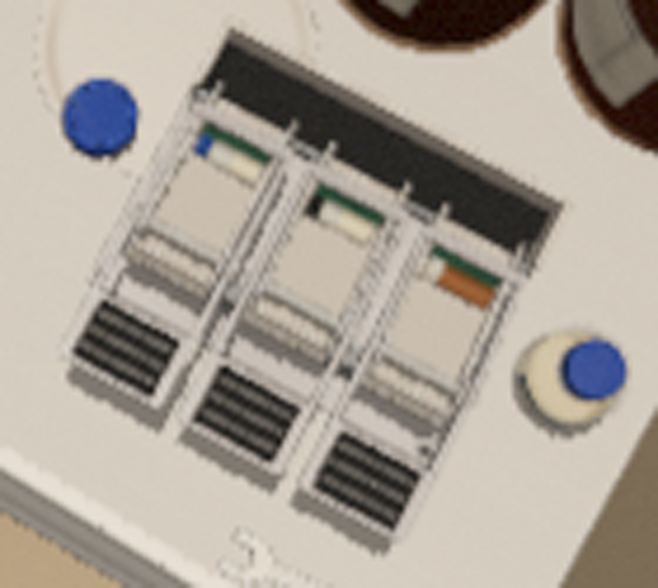

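```bash
cat > h.py <<'E'
import numpy as np
from station import *
def bp(n,u,v,z):
    c=get_calibration(n);R=np.array(c['R']);t=np.array(c['t'])
    d=R.T@np.linalg.inv(c['K'])@[u,v,1];o=-R.T@t
    return o+d*(z-o[2])/d[2]
E
python3 - <<'E'
from h import *
P={}
for n,x,y,z in [("L",127,347,.096),("M",247,413,.096),("R",367,480,.096),("troughTL",230,35,.042),("troughTR",560,207,.042),("bottle_cap",595,369,.091)]:
    P[n]=bp("top",x/4.7+249.6,y/4.7+164.6,z); print(n,P[n].round(4))
print(np.linalg.norm(P["L"]-P["M"]),np.linalg.norm(P["R"]-P["M"]))
d=P["L"]-P["R"];print("y axis yaw",np.degrees(np.arctan2(d[1],d[0])))
d=P["troughTL"]-P["troughTR"];print("y axis yaw",np.degrees(np.arctan2(d[1],d[0])),np.linalg.norm(d))
from scipy.spatial.transform import Rotation as Ro
print(Ro.from_quat(env.sense()['orientation']).as_matrix().round(3))
E
```

```text
L [ 0.4349 -0.1687  0.096 ]
M [ 0.4379 -0.2425  0.096 ]
R [ 0.4404 -0.3157  0.096 ]
troughTL [ 0.6304 -0.1273  0.042 ]
troughTR [ 0.6411 -0.3412  0.042 ]
bottle_cap [ 0.5582 -0.3935  0.091 ]
0.07386602933949626 0.07328456260777085
y axis yaw 92.15087573638512
y axis yaw 92.87066480920532 0.21419165799641082
[[ 0.261 -0.    -0.965]
 [ 0.965 -0.001  0.261]
 [-0.001 -1.    -0.   ]]
```

```bash
cat >> h.py <<'E'
from scipy.spatial.transform import Rotation as Ro
yaw=np.radians(2.5)
def quat(flip=1):
    fx=np.array([np.cos(yaw),np.sin(yaw),0]);fy=np.array([-np.sin(yaw),np.cos(yaw),0])
    x=fy*flip;y=np.array([0,0,-1.]);return Ro.from_matrix(np.column_stack([x,y,np.cross(x,y)])).as_quat()
PR=np.array([.4404,-.3157,.096]);PL=np.array([.4349,-.1687,.096])
E
python3 - <<'E'
from h import *
for f in (1,-1):
    for p in ((.4404,-.3157,.2),(.4349,-.1687,.2),(.4404,-.3157,.076),(.4349,-.1687,.076),(.45,.15,.25)):
        q=env.solve_ik(p,quat(f)); print(f,p,None if q is None else np.round(q,2))
for u,v in ((150,190),(285,140),(345,160),(165,100),(190,130)): print(u,v,bp("top",u,v,0).round(3))
E
```

```text
1 (0.4404, -0.3157, 0.2) [-0.29  0.45  1.12  1.92 -0.47  1.06  2.64]
1 (0.4349, -0.1687, 0.2) [-0.6   0.22  1.04  2.08 -0.23  0.96  2.17]
1 (0.4404, -0.3157, 0.076) [ 0.06  0.5   0.64  2.02 -0.42  0.76  2.57]
1 (0.4349, -0.1687, 0.076) [-0.38  0.44  0.83  2.19 -0.5   0.71  2.41]
1 (0.45, 0.15, 0.25) [-0.66  0.11  0.27  1.97 -0.03  1.07  1.24]
-1 (0.4404, -0.3157, 0.2) [-0.17  0.37  0.92  1.91 -0.35  1.02 -0.62]
-1 (0.4349, -0.1687, 0.2) [-0.56  0.21  0.98  2.07 -0.21  0.96 -1.  ]
-1 (0.4404, -0.3157, 0.076) [-0.23  0.71  1.11  2.03 -0.81  0.93 -0.21]
-1 (0.4349, -0.1687, 0.076) [-0.29  0.4   0.7   2.19 -0.41  0.69 -0.83]
-1 (0.45, 0.15, 0.25) [-1.    0.11  0.65  1.99 -0.08  1.07 -1.84]
150 190 [0.379 0.205 0.   ]
285 140 [ 0.704 -0.045  0.   ]
345 160 [ 0.742 -0.222  0.   ]
165 100 [0.626 0.317 0.   ]
190 130 [0.587 0.205 0.   ]
```

```bash
python3 - <<'E'
from h import *
hand.gripper_close()
s=env.sense();p=s['tcp_pos'];r=np.hypot(p[0],p[1]);
env.line_to(np.array([p[0]*.5/r,p[1]*.5/r,.25]),feed=.25)
q=env.sense()['joint_positions'].copy(); q[0]=0.45; q[6]=0.0
env.move_joints(q)
s=env.sense();print(s['t'],s['tcp_pos'],s['joint_positions'].round(2),s['width'])
f=env.solve_ik(PR+[0,0,.06],quat(-1));print(f)
f=env.solve_ik(PR+[0,0,.06],quat(1));print(f)
E
```

```text
5.275 [ 0.44718695 -0.2262531   0.25023118] [ 0.45  0.16 -0.07  1.9   0.01  1.08 -0.  ] 0.00017521067239557073
[ 0.4527789   0.32284927  0.11273909  1.92906723 -0.04587081  0.89210179
 -0.93861532]
[ 0.76744244  0.3401334  -0.27643687  1.91074747  0.11595164  0.90597606
  2.04880925]
```

```bash
python3 - <<'E'
from h import *
import cv2
env.movep(PR+[0,0,.06],quat(-1))
s=env.sense();print(s['t'],s['tcp_pos'],s['ft_force'])
cv2.imwrite("pics/w1.png",capture("wrist"));cv2.imwrite("pics/t1.png",capture("top"));cv2.imwrite("pics/s1.png",capture("side")[130:230,200:360].repeat(4,0).repeat(4,1))
c=get_calibration("wrist");R=np.array(c['R']);t=np.array(c['t'])
for n,X in (("PR",PR),("PL",PL)):
    a=R@X+t;th=np.arctan2(np.hypot(*a[:2]),a[2]);u=a[:2]/np.hypot(*a[:2])*th*c['K'][0][0]+[c['K'][0][2],c['K'][1][2]];print(n,u)
E
```

```text
6.175 [ 0.44112924 -0.31498477  0.15629763] [0.66835575 0.24429498 0.60926839]
PR [260.63732408 214.02985399]
PL [ 92.86907974 211.126702  ]
```

View pics/w1.png

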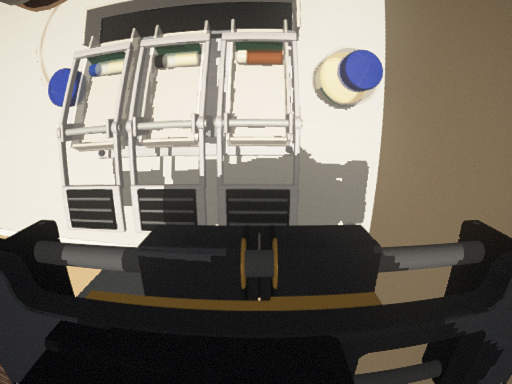

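View pics/t1.png

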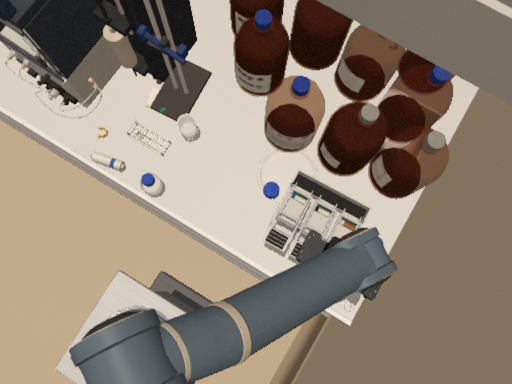

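View pics/s1.png

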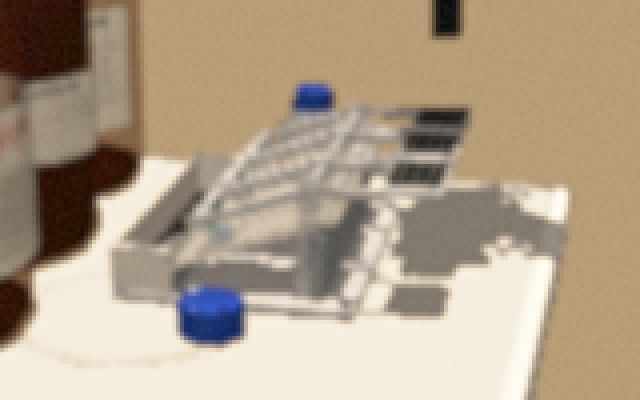

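The wrist view confirms amber in the right lane (260,58), black cap in the middle (178,60) and blue cap on the left (107,68). The pads project where I expected: the left pad is at about (91,209), against a prediction of (93,211). Next I press the right pad.

```bash
cat >> h.py <<'E'
import cv2
def press(P,tag):
    s=env.sense();f0=s['ft_force']
    env.line_to(P+[0,0,.006],feed=.1)
    g=env.line_to(P-[0,0,.0175],feed=.04,guard=15)
    s=env.sense();print("pressed",g,s['t'],s['tcp_pos'].round(4),(s['ft_force']-f0).round(2))
    cv2.imwrite(f"pics/{tag}a.png",capture("wrist"))
    env.pause(.7)
    cv2.imwrite(f"pics/{tag}b.png",capture("wrist"))
    s=env.sense();print(s['t'],s['tcp_pos'].round(4),(s['ft_force']-f0).round(2))
E
python3 - <<'E'
from h import *
press(PR,"R")
a=cv2.imread("pics/Ra.png")[:300];b=cv2.imread("pics/Rb.png")[:300]
cv2.imwrite("pics/Rab.png",np.vstack([a,b]))
E
```

```text
pressed False 7.75 [ 0.4411 -0.3161  0.0789] [ 1.67 -0.6   5.38]
8.55 [ 0.4404 -0.3157  0.0785] [ 1.47 -2.23  4.4 ]
```

View pics/Rab.png

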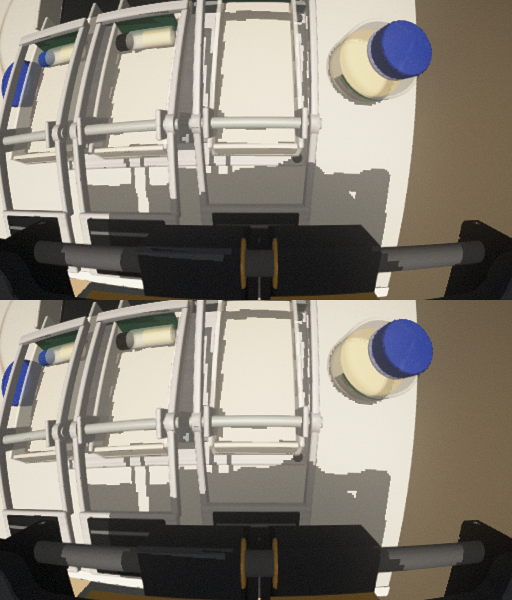

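The amber vial has left its ramp and the other two are still in place. I'll release slowly and check the trough.

```bash
python3 - <<'E'
from h import *
env.line_to(PR+[0,0,.01],feed=.05)
env.line_to(PR+[0,0,.06],feed=.15)
im=capture("wrist");s=env.sense();print(s['t'],s['ft_force'].round(2))
cv2.imwrite("pics/w2.png",cv2.resize(im[:250],(800,390),interpolation=cv2.INTER_CUBIC))
E
```

```text
9.7833 [-0.31  0.49 -0.63]
```

View pics/w2.png

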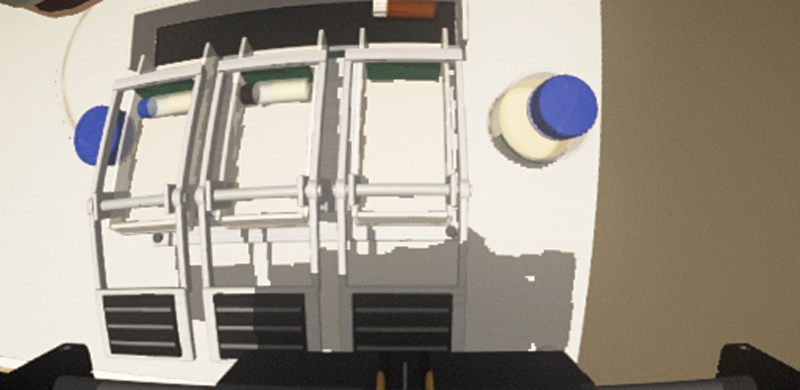

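The amber vial lies in the trough (405,8) and the right gate is shut again (green plate at 403,71). Now the left lever for the blue cap.

```bash
python3 - <<'E'
from h import *
env.line_to(PL+[0,0,.06],feed=.15)
press(PL,"L")
a=cv2.imread("pics/La.png")[:300];b=cv2.imread("pics/Lb.png")[:300]
cv2.imwrite("pics/Lab.png",np.vstack([a,b]))
E
```

```text
pressed False 12.3417 [ 0.4357 -0.1689  0.0788] [1.41 0.23 4.83]
13.1417 [ 0.4349 -0.1687  0.0785] [1.68 0.18 4.89]
```

View pics/Lab.png

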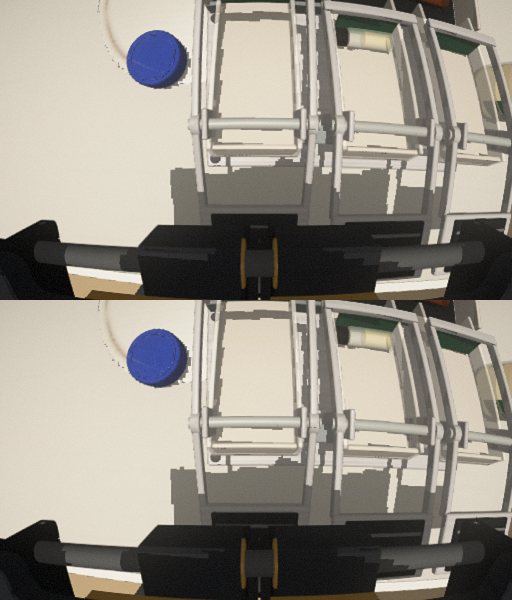

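The left ramp is empty and the black-cap vial hasn't moved (365,40). I'll release and back off high and towards the base so I can check everything.

```bash
python3 - <<'E'
from h import *
env.line_to(PL+[0,0,.01],feed=.05)
env.line_to(PL+[0,0,.14],feed=.15)
im=capture("wrist")
cv2.imwrite("pics/w3.png",cv2.resize(im,(800,600),interpolation=cv2.INTER_CUBIC))
q=env.sense()['joint_positions'].copy(); q[0]-=.9
env.move_joints(q)
im=capture("top");s=env.sense();print(s['t'],s['tcp_pos'],s['ft_force'].round(2))
cv2.imwrite("pics/t3.png",cv2.resize(im[165:290,250:390],None,fx=4.7,fy=4.7,interpolation=cv2.INTER_CUBIC))
E
```

```text
16.4583 [0.40256325 0.23403365 0.23484839] [ 0.1   0.59 -0.54]
```

View pics/w3.png

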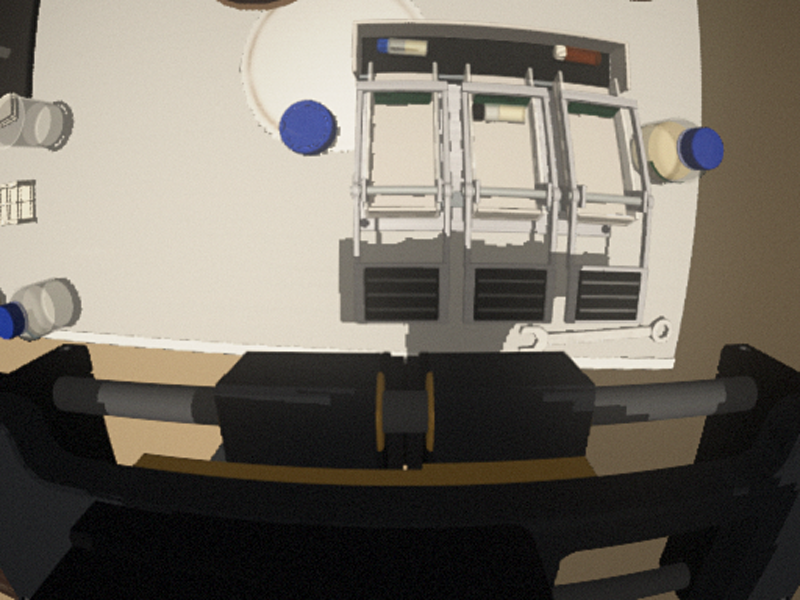

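View pics/t3.png

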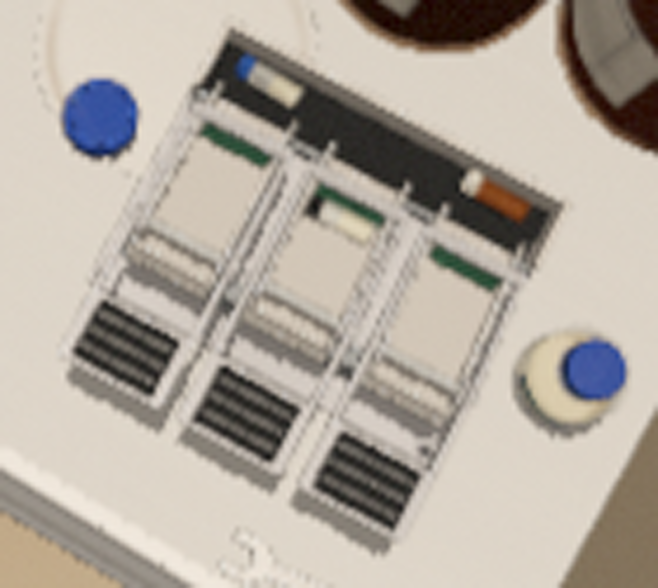

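Both vials lie in the trough (blue cap at 270,80, amber at 497,196). The gates are shut, the black-cap vial is still waiting, and the bystanders haven't moved.

```bash
python3 - <<'E'
from h import *
ticket.sign_off()
E
```

```text
the job is handed in; nothing more can be done
```

I let out the amber vial with the right lever, then the blue-cap vial with the left lever, and handed the job in at about 16.5 s. I pressed with the closed fingertips at about 5 N and let each lever rise slowly.

The last top and wrist pictures show both vials lying in the trough and all three gates shut. The black-cap vial is still behind the middle gate, and the loose cap and the bottle beside the feeder are where they stood. At hand-in the arm was clear of everything and the wrist force was only sensor noise. No check failed or disagreed; I didn't recheck the beaker and left bottle by measurement, but the arm only passed well above them.

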